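# Slide the pipework training board into the corner stop

## Robot

A 7-joint arm with a two-finger parallel gripper is mounted at the origin on the work surface. World frame = base frame: x ahead of the robot, y to its left, z up, the work surface at z = 0. Lengths are in m, angles in rad, forces in N, time in s.
With the tool pointing down it reaches from about 0.4 to 0.9 m from the base axis. Payload 5.5 kg.
Tool frame: the origin (TCP) lies on the centre line of the jaws, within the pads' length; the fingertips stand r.tip_extent ahead of it and the grasp point (between the pads) lies 2 mm behind it (r.tip_extent is the distance from the TCP to the fingertips, in m); z points along the fingers, y is the line along which they close (so a half turn about z gives the same grasp; the last joint's range is limited). The gripper opens to 85 mm and grips with 20 to 120 N. Pads are 22 mm wide; open, the fingers measure 114 mm over their backs; the gripper's body (76 mm by 85 mm) begins 54 mm behind the grasp point. The pads swing forward as they close: fully open they stand 13 mm farther back than shut.
Start: joints at [-0.864, 0.501, -0.427, 1.55, 0.221, 1.138, -0.21], TCP at [0.279, 0.587, 0.248] pointing down, gripper open.
Joint ranges: [-2.88, 2.88], [-0.31, 2.03], [-1.54, 1.56], [0.2, 2.42], [-1.41, 4.55], [0.19, 2.02], [-2.57, 2.57]. Speed limits (rad/s): [2.57, 2.57, 3.14, 3.14, 3.14, 3.14, 3.14].

## Interface

Orientations are given as a unit quaternion [x, y, z, w].
In Python, from cell import r gives the robot as it stands.
- The arm moves only by the tool arm_command, never from a script. Its argument "series" is a list of rows, each an object of numbers: "dx", "dy", "dz": the shift along the tool's x, y, z as a fraction of full scale; "wx", "wy", "wz": the turn, a rotation vector about the tool's x, y, z as a fraction of full scale; "gripper": the opening, from -1 (shut) to 1 (fully open). A call has exactly 10 rows; each row shifts and turns the commanded pose from where the row before left it, along the tool's axes as they then stand; what a row does not reach is not made up. Full scale, the value 1, is 0.025 m for a shift and 45 degrees for a turn. A row lasts 1/10 s, in which the tool goes at most 50 mm and 8.59 degrees, less where a joint would pass 70% of its speed; a pose out of reach is approached as far as the arm can. A call with a number of a shift or a turn outside -1 to 1 is refused whole. A call with a gripper value outside its range is refused whole. The fingers move at their own pace and stop on an object; the grip force is fixed at half the most. Time passes only in rows, so rows that do not move let the fingers close, or fill a call up. It gives the time, the measured TCP pose, the force, the opening and the grip force at its end, in the units of the state.
- r.get_obs(): the state, without advancing time (a new reading comes with each control period).
- r.get_image(name): name is "side" or "top"; returns a dict with "frame" (480x640x3 uint8, red, green, blue), "fx", "fy", "cx", "cy" (pixels), "k1" (the pictures are not rectified: a ray, as slopes to the right and down, at radius r is drawn at 1 + k1 r^2 times it, then the intrinsics apply), "pose" (4x4, takes a point from camera to world coordinates). Camera axes: x right, y down, z forward; pixel columns grow to the right and rows downward; lengths in m; the calibration is good to about 2 mm. A picture is of the moment at which its call begins. There is no depth.
- r.hand_in(): hands the job in; it is judged then, once.
Trained networks look in a picture, given as the dict that the camera call returned (one of the last four; its "shot" number tells which), for a name from the list of things; names that differ only in an ending like _2 or _b are one class to them, and where a whole thing is asked for, a point or a joint stands for the part that bears it (a point fixed in the world has none). Each returns a list of dicts, best first, with "confidence" (0 to 1); they miss things now and then, are a little off and sometimes report something else, mostly with a low value. They report only what shows in the picture. A call takes as long as a camera call. They do not tell look-alikes from the thing itself.
- r.silhouettes(query, picture): "pixels" (480x640 bool, what is visible of it) and "xy" ([column, row] in pixels, amid what is visible of it).
- r.mark_of(query, picture): "xy" ([column, row] in pixels: a listed point, or the origin of a listed thing).
The state is a dict: "time_s": time; "q": joint angles; "joint_velocities": joint speeds; "tau": joint torques, N m; "position": TCP position; "eef_rot": TCP orientation; "force": force on the tool from outside, world axes, zero at the start; "ft_torque": the same for the moment, N m; "finger_gap": opening from 0.0 (shut) to 1.0 (fully open); "grasp_force": force on a finger pad.
Only numpy, scipy, OpenCV 4.12 (cv2) and the standard library are available. Lean on these libraries where they do the work, as an engineer would, in place of code of your own. Each camera call takes 0.05 s, during which the arm holds its last target. There are 200 camera calls.

## Task

Push the small blue training board along the bench until it sits square in the yellow corner stop, with its far side (seen from the robot) flush against one bar and its left side flush against the other. Only slide it by pushing on the blue block: do not lift or tip it and do not touch the pipework standing on it. Leave the tape roll, the brass fitting and the tap knob where they are, and finish clear of everything.

Things in the scene. Friction and masses are not known exactly. Their poses are not given: they have to be found in the camera images.
- stop: Yellow L-shaped corner stop fixed to the bench: two bars 16 mm thick, 22 mm high. Origin: the inner corner, at bench height. The far bar's inner face is its plane x = 0, reaching 155 mm along -y; the left bar's inner face is its plane y = 0, reaching 130 mm along -x. The board belongs at x < 0, y < 0. Its x axis points away from the robot, turned up to 25 degrees.
- board: Loose blue wooden block, 120 mm along its x, 150 along its y, 40 high; origin at the centre of its underside. Starts clear of both bars, turned up to 15 degrees from the stop's axes; seated, its axes are parallel to the stop's and its origin is at x = -60, y = -75 mm in the stop's frame. With pipework it weighs 0.5 to 0.9 kg; a push of about 2 to 7 N slides it.
- board_corner (a point): The bottom corner of the blue block at its +x, +y (far left) end: seated, it lies in the inner corner of the stop.
- pipework: Green pipe loop with a black water meter and small orange valve handle, fixed upright on the middle of the blue block (not to be touched). Origin on the block's top, 40 mm above the bench; it spans 40 mm along the board's x and 70 mm along its y, is 102 mm tall, and stays at least 38 mm inside the block's edges.
- tape: White tape roll lying flat, 54 mm diameter, 19 mm high, beyond the far bar; origin at the centre of its underside. Leave alone.
- nut: Round brass fitting standing up, 38 mm diameter, 38 mm high, to the left of the left bar; origin at the centre of its underside. Leave alone.
- tapknob: Chrome tap knob with a red disc on top, 48 mm diameter, 47 mm high, on the right of the work; origin at the centre of its underside. Leave alone.
Mind the look-alikes: they are no part of the job. Of the things shaped like the board, the blue one is meant. Of the things that look like the stop, the larger one is meant.

How it is judged:
By the outcome, as a careful person would: the job done as asked, in the order asked, and still so for the second after the job is handed in, with the robot touching nothing.
It also fails if it takes over 58 s, if anything falls off the work surface, if the arm or the gripper's body presses on something with over 40 N, if the wrist force passes 120 N, or if a joint passes its speed limit or range.

## Working session

There is one attempt and no reset: what is moved stays moved. The work goes in short steps, Python scripts to look and compute and a tool call to move; the robot and the scene stay as the last step left them, time stands still between calls to the robot, and variables do not carry over. Pictures are saved under pics/ and viewed, at most 10 in all, crops included, and the job is handed in when it is done.

Besides the shell and the picture viewer there is one more tool, called after "Call:" as a command line: name --argument value ..., lists and objects as JSON in quotes. arm_command: Moves the arm, as the interface text tells. Its arguments: {"type":"object","properties":{"series":{"type":"array","items":{"type":"object","properties":{"dx":{"type":"number"},"dy":{"type":"number"},"dz":{"type":"number"},"wx":{"type":"number"},"wy":{"type":"number"},"wz":{"type":"number"},"gripper":{"type":"number"}}}}},"required":["series"]}

```bash
ls; mkdir -p pics; python3 - <<'E'
from cell import r
import cv2,numpy as np
o=r.get_obs();print(o['time_s'],o['position'],o['eef_rot'],o['finger_gap'],r.tip_extent)
for n in('top','side'):
    p=r.get_image(n);cv2.imwrite(f'pics/{n}0.png',p['frame'][:,:,::-1]);print(n,p['fx'],p['cx'],p['cy'],p['k1'],np.round(p['pose'],3).tolist())
    for q in('stop','board','board_corner','pipework','tape','nut','tapknob'):
        print(q,[(np.round(d['xy']).tolist(),round(d['confidence'],2)) for d in r.mark_of(q,p)])
E
```

```text
pics
0.0 [0.2788242  0.58640375 0.24723336] [ 2.20057499e-01  9.75486388e-01 -9.66964265e-04 -2.61280193e-04] 1.0018249619197068 0.017
top 603.8961062522585 321.0983918252582 249.95786741516855 -0.09752307322819158 [[0.024, -0.994, 0.109, 0.483], [-1.0, -0.024, 0.008, -0.018], [-0.005, -0.109, -0.994, 1.25], [0.0, 0.0, 0.0, 1.0]]
stop [([268.0, 223.0], 0.81), ([200.0, 147.0], 0.71)]
board [([227.0, 368.0], 0.85), ([318.0, 298.0], 0.79)]
board_corner [([243.0, 416.0], 0.94)]
pipework [([216.0, 371.0], 0.63)]
tape [([316.0, 200.0], 0.72)]
nut [([220.0, 240.0], 0.68)]
tapknob [([408.0, 340.0], 0.89)]
side 493.20747290171846 307.41901986961926 235.73009866600964 0.009033183696899682 [[0.893, -0.286, 0.347, 0.291], [-0.45, -0.595, 0.667, -0.642], [0.016, -0.751, -0.66, 0.683], [0.0, 0.0, 0.0, 1.0]]
stop [([338.0, 162.0], 0.94), ([301.0, 216.0], 0.83)]
board [([159.0, 234.0], 0.79), ([262.0, 272.0], 0.62)]
board_corner [([286.0, 238.0], 0.86), ([119.0, 263.0], 0.82)]
pipework [([260.0, 256.0], 0.74), ([151.0, 221.0], 0.63)]
tape [([350.0, 235.0], 0.75)]
nut [([349.0, 235.0], 0.65), ([272.0, 198.0], 0.54), ([265.0, 268.0], 0.43)]
tapknob [([256.0, 361.0], 0.82), ([275.0, 197.0], 0.42)]
```

View pics/top0.png

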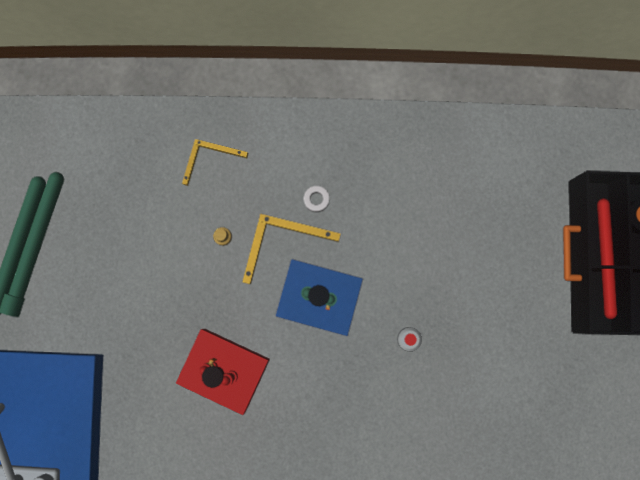

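View pics/side0.png

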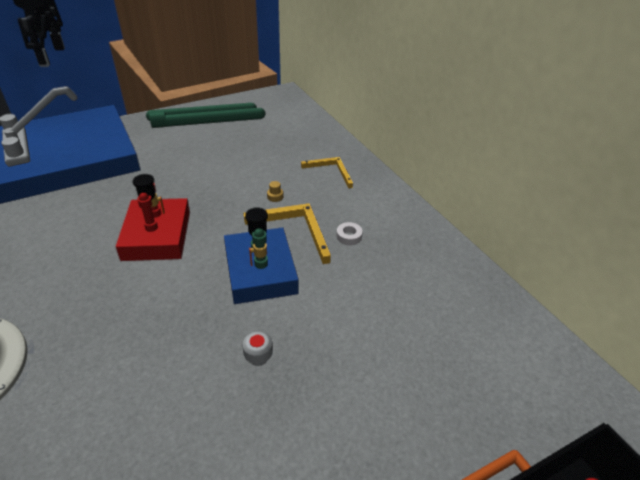

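The pictures show two board-like things: a red one (top view 213,372) and a blue one (top 318,298; side 262,265). The blue one is the board. There are two yellow L's: a small one (top 198,145) and a larger one (top 265,217) with bars about 75 px long. The larger one is the stop. The tape is at (316,198), the brass fitting at (222,236) and the tap knob at (409,340). I'll confirm this in a crop while measuring.

```bash
cat > h.py <<'E'
from cell import r
import cv2,numpy as np
def plane(p,px,z):
    px=np.asarray(px,float).reshape(-1,1,2)
    K=np.array([[p['fx'],0,p['cx']],[0,p['fy'],p['cy']],[0,0,1]])
    n=cv2.undistortPoints(px,K,np.array([p['k1'],0,0,0.]))[:,0]
    T=np.array(p['pose']);d=np.c_[n,np.ones(len(n))]@T[:3,:3].T
    return (T[:3,3]+d*((z-T[2,3])/d[:,2:]))[:,:2]
def blob(m,near):
    n,l,s,c=cv2.connectedComponentsWithStats(m.astype(np.uint8))
    ok=[i for i in range(1,n) if s[i,4]>150]
    i=min(ok,key=lambda i:np.hypot(*(c[i]-near)));m=(l==i).astype(np.uint8)
    return cv2.findContours(m,cv2.RETR_EXTERNAL,cv2.CHAIN_APPROX_NONE)[0][0][:,0]
def line(P):
    vx,vy,x,y=cv2.fitLine(P.astype(np.float32),cv2.DIST_HUBER,0,1e-4,1e-4).ravel();return np.array([x,y]),np.array([vx,vy])
def masks(p):
    h=cv2.cvtColor(p['frame'],cv2.COLOR_RGB2HSV)
    return cv2.inRange(h,(100,120,60),(125,255,255)),cv2.inRange(h,(18,120,90),(35,255,255))
def measure(p,bn=(318,298),sn=(275,235)):
    B,Y=masks(p)
    b=plane(p,blob(B>0,bn),.04); s=plane(p,blob(Y>0,sn),.022)
    return cv2.minAreaRect((b*1000).astype(np.float32)),s*1000,b*1000
E
python3 - <<'E'
from h import *
p=r.get_image('top')
rect,s,b=measure(p);print(rect,cv2.boxPoints(rect).round(1).tolist())
print(cv2.approxPolyDP(s.astype(np.float32).reshape(-1,1,2),7,True)[:,0].round(1).tolist())
for n,z in(('tape',0.0),('nut',0),('tapknob',0)):
    print(n,plane(p,r.mark_of(n,p)[0]['xy'],z).round(3))
cv2.imwrite('pics/crop.png',cv2.resize(p['frame'][180:380,160:440,::-1],None,fx=2.8,fy=2.8,interpolation=cv2.INTER_CUBIC))
E
```

```text
((520.4730834960938, -6.1444091796875), (147.41465759277344, 117.48133087158203), 76.0684585571289) [[445.70001220703125, -63.5], [559.7000122070312, -91.80000305175781], [595.2000122070312, 51.29999923706055], [481.20001220703125, 79.5]]
[[549.7000122070312, 149.39999389648438], [548.0999755859375, 135.0], [670.4000244140625, 106.5], [638.4000244140625, -34.29999923706055], [651.0, -44.29999923706055], [688.9000244140625, 119.5]]
tape [[0.721 0.009]]
nut [[0.64  0.196]]
tapknob [[ 0.447 -0.189]]
```

View pics/crop.png

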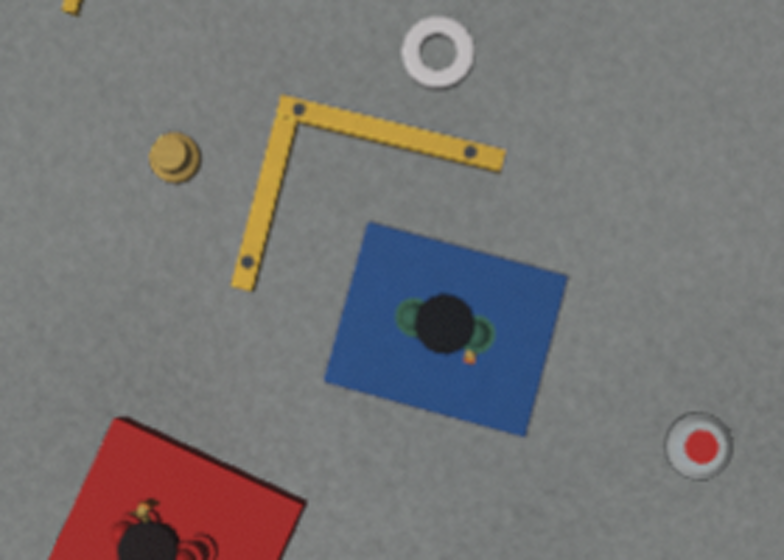

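The crop confirms it: the blue block, centred at crop (445,325), faces the larger yellow L. The L's inner corner is at crop (295,122), and the board is nearly parallel to the bars.

```bash
cat >> h.py <<'E'
def stopframe(s):
    o=np.array([689.,120]);f=np.array([651.,-44]);l=np.array([549.7,149.4])
    def edge(a,c):
        u=(c-a)/np.hypot(*(c-a));t=(s-a)@u;d=np.abs((s-a)@np.array([-u[1],u[0]]))
        k=(t>12)&(t<np.hypot(*(c-a))-12)&(d<4);return line(s[k])
    (pf,df),(pl,dl)=edge(o,f),edge(o,l)
    df*=np.sign(df[1]);dl*=np.sign(dl[0])
    af=np.degrees(np.arctan2(-df[0],df[1]));al=np.degrees(np.arctan2(dl[1],dl[0]))
    a=np.radians((155*af+130*al)/285);X=np.array([np.cos(a),np.sin(a)]);Y=np.array([-X[1],X[0]])
    # outer faces (pixel-centre contour: half pixel ~1 mm inside), minus 16 mm
    return af,al,X,Y,X*(pf@X+1-16)+Y*(pl@Y+1-16)
def report(p,**k):
    rect,s,b=measure(p,**k);S=(0.,)
    return rect,s
def rel(P,S):
    af,al,X,Y,o=S;d=np.asarray(P)-o;return np.array([d@X,d@Y])
E
python3 - <<'E'
from h import *
rr=[];ss=[]
for i in range(3):
    p=r.get_image('top');rect,s,b=measure(p);S=stopframe(s);ss.append(s)
    print(S,rect[2]-90,rel(rect[0],S))
S=list(S);np.savez('stop.npz',X=S[2],Y=S[3],o=S[4])
rs=r.get_image('side');rect,s,b=measure(rs,bn=(262,265),sn=(305,225))
print('side stop poly',cv2.approxPolyDP(s.astype(np.float32).reshape(-1,1,2),7,True)[:,0].round(1).tolist())
for n,P in(('tape',(721,9)),('nut',(640,196)),('knob',(447,-189)),('tcp',(278.8,586.4))): print(n,rel(P,S).round())
E
```

```text
(np.float32(-12.983599), np.float32(-12.796364), array([ 0.9747682 , -0.22321938], dtype=float32), array([0.22321938, 0.9747682 ], dtype=float32), array([670.93787 , 107.161255], dtype=float32)) -13.925788879394531 [-121.40518868 -144.03071692]
(np.float32(-12.733969), np.float32(-12.796364), array([ 0.9752944 , -0.22090903], dtype=float32), array([0.22090903, 0.9752944 ], dtype=float32), array([670.6873, 107.356 ], dtype=float32)) -13.925788879394531 [-121.45875011 -143.87723025]
(np.float32(-12.983599), np.float32(-12.743223), array([ 0.9748626 , -0.22280696], dtype=float32), array([0.22280696, 0.9748626 ], dtype=float32), array([670.9235 , 107.23636], dtype=float32)) -13.931541442871094 [-121.43362235 -144.02507777]
side stop poly [[599.7999877929688, 142.5], [588.7999877929688, 106.30000305175781], [598.7999877929688, 123.9000015258789], [666.5, 106.69999694824219], [665.7999877929688, 95.5999984741211], [647.7999877929688, 92.9000015258789], [663.0999755859375, 85.5], [636.5999755859375, -29.200000762939453], [648.7999877929688, -47.599998474121094], [689.7000122070312, 119.0999984741211]]
tape [ 71. -85.]
nut [-50.  80.]
knob [-152. -339.]
tcp [-489.  380.]
```

Call:
arm_command --series '[{"wz": -0.14,"gripper": 0.3},{"wz": -0.139,"gripper": 0.3},{"dx": -0.48,"dy": -1,"gripper": 0.3},{"dx": -0.48,"dy": -1,"gripper": 0.3},{"dx": -0.48,"dy": -1,"gripper": 0.3},{"dx": -0.48,"dy": -1,"gripper": 0.3},{"dx": -0.48,"dy": -1,"gripper": 0.3},{"dx": -0.48,"dy": -1,"gripper": 0.3},{"dx": -0.48,"dy": -1,"gripper": 0.3},{"dx": -0.48,"dy": -1,"gripper": 0.3}]'

```text
validation failed for argument at $.se...
```

```bash
cat >> h.py <<'E'
def tool():
    from scipy.spatial.transform import Rotation as R
    S=np.load('stop.npz');o=r.get_obs();P=np.array(o['position'])*1000
    M=R.from_quat(o['eef_rot']).as_matrix();d=P[:2]-S['o']
    h=lambda v:np.degrees(np.arctan2(v@S['Y'],v@S['X']))
    print('t',o['time_s'],'stopframe TCP',(d@S['X']).round(1),(d@S['Y']).round(1),'z',P[2].round(1),'xaxis',h(M[:2,0]).round(2),'yaxis',h(M[:2,1]).round(2),'down',M[:,2].round(3),'F',np.round(o['force'],1),'gap',round(o['finger_gap'],2))
E
python3 -c "from h import *;tool()"
```

```text
t 1.2 stopframe TCP -488.9 380.4 z 248.3 xaxis 167.45 yaxis 77.45 down [-0.  0. -1.] F [ 0.3  0.1 -0.4] gap 1.0
```

Call:
arm_command --series '[{"dx": 0,"dy": 0,"dz": 0,"wx": 0,"wy": 0,"wz": -0.14,"gripper": 0.3},{"dx": 0,"dy": 0,"dz": 0,"wx": 0,"wy": 0,"wz": -0.14,"gripper": 0.3},{"dx": -0.48,"dy": -1,"dz": 0,"wx": 0,"wy": 0,"wz": 0,"gripper": 0.3},{"dx": -0.48,"dy": -1,"dz": 0,"wx": 0,"wy": 0,"wz": 0,"gripper": 0.3},{"dx": -0.48,"dy": -1,"dz": 0,"wx": 0,"wy": 0,"wz": 0,"gripper": 0.3},{"dx": -0.48,"dy": -1,"dz": 0,"wx": 0,"wy": 0,"wz": 0,"gripper": 0.3},{"dx": -0.48,"dy": -1,"dz": 0,"wx": 0,"wy": 0,"wz": 0,"gripper": 0.3},{"dx": -0.48,"dy": -1,"dz": 0,"wx": 0,"wy": 0,"wz": 0,"gripper": 0.3},{"dx": -0.48,"dy": -1,"dz": 0,"wx": 0,"wy": 0,"wz": 0,"gripper": 0.3},{"dx": -0.48,"dy": -1,"dz": 0,"wx": 0,"wy": 0,"wz": 0,"gripper": 0.3}]'

```text
time_s: 2.2
position: [0.3285, 0.3696, 0.2485]
eef_rot: [0.112, 0.994, 0.0, 0.0]
force: [0.1, -0.2, 0.1]
finger_gap: 0.649
grasp_force: 0.0
```

```bash
python3 -c "from h import *;tool()"
```

```text
t 2.2 stopframe TCP -392.3 179.5 z 248.5 xaxis -179.95 yaxis 90.05 down [ 0.  0. -1.] F [ 0.1 -0.2  0.1] gap 0.65
```

Call:
arm_command --series '[{"dx": -0.5,"dy": -1,"dz": 0,"wx": 0,"wy": 0,"wz": 0,"gripper": 0.3},{"dx": -0.5,"dy": -1,"dz": 0,"wx": 0,"wy": 0,"wz": 0,"gripper": 0.3},{"dx": -0.5,"dy": -1,"dz": 0,"wx": 0,"wy": 0,"wz": 0,"gripper": 0.3},{"dx": -0.5,"dy": -1,"dz": 0,"wx": 0,"wy": 0,"wz": 0,"gripper": 0.3},{"dx": -0.5,"dy": -1,"dz": 0,"wx": 0,"wy": 0,"wz": 0,"gripper": 0.3},{"dx": -0.5,"dy": -1,"dz": 0,"wx": 0,"wy": 0,"wz": 0,"gripper": 0.3},{"dx": -0.5,"dy": -1,"dz": 0,"wx": 0,"wy": 0,"wz": 0,"gripper": 0.3},{"dx": -0.5,"dy": -1,"dz": 0,"wx": 0,"wy": 0,"wz": 0,"gripper": 0.3},{"dx": -0.5,"dy": -1,"dz": 0,"wx": 0,"wy": 0,"wz": 0,"gripper": 0.3},{"dx": -0.5,"dy": -1,"dz": 0,"wx": 0,"wy": 0,"wz": 0,"gripper": 0.3}]'

```text
time_s: 3.2
position: [0.3949, 0.0982, 0.2486]
eef_rot: [0.112, 0.994, 0.0, 0.0]
force: [0.7, 0.1, 1.2]
finger_gap: 0.647
grasp_force: 0.0
```

Call:
arm_command --series '[{"dx": -0.5,"dy": -1,"dz": 0,"wx": 0,"wy": 0,"wz": 0,"gripper": 0.3},{"dx": -0.5,"dy": -1,"dz": 0,"wx": 0,"wy": 0,"wz": 0,"gripper": 0.3},{"dx": -0.2,"dy": -0.9,"dz": 0,"wx": 0,"wy": 0,"wz": 0,"gripper": 0.3},{"dx": 0,"dy": 0,"dz": 1,"wx": 0,"wy": 0,"wz": 0,"gripper": 0.3},{"dx": 0,"dy": 0,"dz": 1,"wx": 0,"wy": 0,"wz": 0,"gripper": 0.3},{"dx": 0,"dy": 0,"dz": 1,"wx": 0,"wy": 0,"wz": 0,"gripper": 0.3},{"dx": 0,"dy": 0,"dz": 1,"wx": 0,"wy": 0,"wz": 0,"gripper": 0.3},{"dx": 0,"dy": 0,"dz": 0.6,"wx": 0,"wy": 0,"wz": 0,"gripper": 0.3},{"dx": 0,"dy": 0,"dz": 0,"wx": 0,"wy": 0,"wz": 0,"gripper": 0.3},{"dx": 0,"dy": 0,"dz": 0,"wx": 0,"wy": 0,"wz": 0,"gripper": 0.3}]'

```text
time_s: 4.2
position: [0.408, 0.022, 0.1336]
eef_rot: [0.112, 0.994, 0.0, -0.0]
force: [0.7, -0.5, 0.2]
finger_gap: 0.65
grasp_force: 0.0
```

```bash
python3 - <<'E'
from h import *
tool()
p=r.get_image('side');cv2.imwrite('pics/s1.png',p['frame'][120:400,60:440,::-1].repeat(2,0).repeat(2,1))
E
```

```text
t 4.2 stopframe TCP -237.3 -141.7 z 133.6 xaxis -179.94 yaxis 90.06 down [-0.  0. -1.] F [ 0.7 -0.5  0.2] gap 0.65
```

View pics/s1.png

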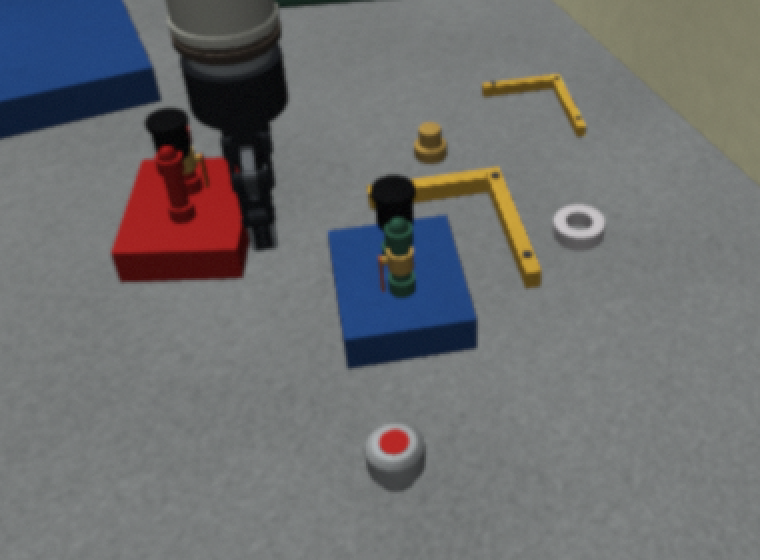

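The arm is down beside the board: gripper at crop (250,190), with the red block at (185,220), clear to its left. Next I'll descend and come up to the near face.

Call:
arm_command --series '[{"dx": 0,"dy": 0,"dz": 1,"wx": 0,"wy": 0,"wz": 0,"gripper": 0.3},{"dx": 0,"dy": -0.1,"dz": 1,"wx": 0,"wy": 0,"wz": 0,"gripper": 0.3},{"dx": 0,"dy": 0,"dz": 1,"wx": 0,"wy": 0,"wz": 0,"gripper": 0.3},{"dx": 0,"dy": 0,"dz": 0.8,"wx": 0,"wy": 0,"wz": 0,"gripper": 0.3},{"dx": 0,"dy": 0,"dz": 0.4,"wx": 0,"wy": 0,"wz": 0,"gripper": 0.3},{"dx": -0.4,"dy": 0,"dz": 0,"wx": 0,"wy": 0,"wz": 0,"gripper": 0.3},{"dx": -0.4,"dy": 0,"dz": 0,"wx": 0,"wy": 0,"wz": 0,"gripper": 0.3},{"dx": -0.4,"dy": 0,"dz": 0,"wx": 0,"wy": 0,"wz": 0,"gripper": 0.3},{"dx": -0.2,"dy": 0,"dz": 0,"wx": 0,"wy": 0,"wz": 0,"gripper": 0.3},{"dx": 0,"dy": 0,"dz": 0,"wx": 0,"wy": 0,"wz": 0,"gripper": 0.3}]'

```text
time_s: 5.25
position: [0.4433, 0.0114, 0.029]
eef_rot: [0.112, 0.994, 0.0, 0.001]
force: [0.5, -0.5, -0.2]
finger_gap: 0.649
grasp_force: 0.0
```

Call:
arm_command --series '[{"dx": -0.2,"dy": 0,"dz": 0,"wx": 0,"wy": 0,"wz": 0,"gripper": 0.3},{"dx": -0.2,"dy": 0,"dz": 0,"wx": 0,"wy": 0,"wz": 0,"gripper": 0.3},{"dx": -0.2,"dy": 0,"dz": 0,"wx": 0,"wy": 0,"wz": 0,"gripper": 0.3},{"dx": -0.2,"dy": 0,"dz": 0,"wx": 0,"wy": 0,"wz": 0,"gripper": 0.3},{"dx": -0.2,"dy": 0,"dz": 0,"wx": 0,"wy": 0,"wz": 0,"gripper": 0.3},{"dx": -0.2,"dy": 0,"dz": 0,"wx": 0,"wy": 0,"wz": 0,"gripper": 0.3},{"dx": -0.2,"dy": 0,"dz": 0,"wx": 0,"wy": 0,"wz": 0,"gripper": 0.3},{"dx": -0.2,"dy": 0,"dz": 0,"wx": 0,"wy": 0,"wz": 0,"gripper": 0.3},{"dx": -0.2,"dy": 0,"dz": 0,"wx": 0,"wy": 0,"wz": 0,"gripper": 0.3},{"dx": 0,"dy": 0,"dz": 0,"wx": 0,"wy": 0,"wz": 0,"gripper": 0.3}]'

```text
time_s: 6.25
position: [0.4828, 0.0019, 0.0275]
eef_rot: [0.111, 0.994, -0.0, -0.003]
force: [-2.4, 0.6, -2.2]
finger_gap: 0.651
grasp_force: 1.7
```

```bash
python3 - <<'E'
from h import *
tool()
for n in('side','top'):
    p=r.get_image(n)
    if n=='side': cv2.imwrite('pics/s2.png',p['frame'][120:400,60:440,::-1].repeat(2,0).repeat(2,1))
E
```

```text
t 6.25 stopframe TCP -159.9 -144.6 z 27.5 xaxis -179.92 yaxis 90.08 down [-0.005  0.    -1.   ] F [-2.4  0.6 -2.2] gap 0.65
```

View pics/s2.png

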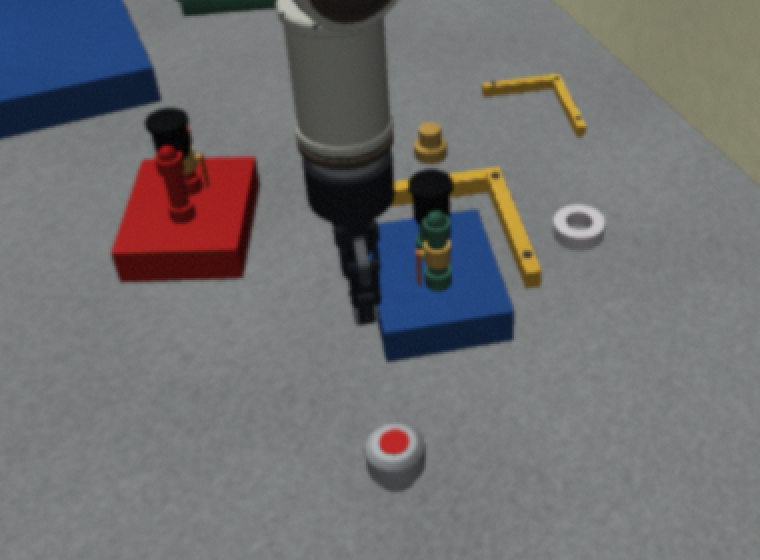

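The fingers at crop (365,300) are pushing the blue block. It has slid towards the far bar and stayed square, and the gripper body is clear of the pipework (432,200). Pushing on to the far bar.

Call:
arm_command --series '[{"dx": -0.2,"dy": 0,"dz": 0,"wx": 0,"wy": 0,"wz": 0,"gripper": 0.3},{"dx": -0.2,"dy": 0,"dz": 0,"wx": 0,"wy": 0,"wz": 0,"gripper": 0.3},{"dx": -0.2,"dy": 0,"dz": 0,"wx": 0,"wy": 0,"wz": 0,"gripper": 0.3},{"dx": -0.2,"dy": 0,"dz": 0,"wx": 0,"wy": 0,"wz": 0,"gripper": 0.3},{"dx": -0.12,"dy": 0,"dz": 0,"wx": 0,"wy": 0,"wz": 0,"gripper": 0.3},{"dx": -0.08,"dy": 0,"dz": 0,"wx": 0,"wy": 0,"wz": 0,"gripper": 0.3},{"dx": -0.04,"dy": 0,"dz": 0,"wx": 0,"wy": 0,"wz": 0,"gripper": 0.3},{"dx": -0.04,"dy": 0,"dz": 0,"wx": 0,"wy": 0,"wz": 0,"gripper": 0.3},{"dx": 0,"dy": 0,"dz": 0,"wx": 0,"wy": 0,"wz": 0,"gripper": 0.3},{"dx": 0,"dy": 0,"dz": 0,"wx": 0,"wy": 0,"wz": 0,"gripper": 0.3}]'

```text
time_s: 7.35
position: [0.5104, -0.0041, 0.0282]
eef_rot: [0.112, 0.994, -0.0, -0.001]
force: [-5.4, 1.1, 1.3]
finger_gap: 0.652
grasp_force: 3.0
```

```bash
python3 -c "from h import *;tool()"
```

```text
t 7.35 stopframe TCP -131.7 -144.3 z 28.2 xaxis -179.94 yaxis 90.06 down [-0.002  0.    -1.   ] F [-5.4  1.1  1.3] gap 0.65
```

Near contact. I'll press slightly and watch the force.

Call:
arm_command --series '[{"dx": -0.04,"dy": 0,"dz": 0,"wx": 0,"wy": 0,"wz": 0,"gripper": 0.3},{"dx": -0.04,"dy": 0,"dz": 0,"wx": 0,"wy": 0,"wz": 0,"gripper": 0.3},{"dx": -0.04,"dy": 0,"dz": 0,"wx": 0,"wy": 0,"wz": 0,"gripper": 0.3},{"dx": 0,"dy": 0,"dz": 0,"wx": 0,"wy": 0,"wz": 0,"gripper": 0.3},{"dx": 0,"dy": 0,"dz": 0,"wx": 0,"wy": 0,"wz": 0,"gripper": 0.3},{"dx": 0,"dy": 0,"dz": 0,"wx": 0,"wy": 0,"wz": 0,"gripper": 0.3},{"dx": 0,"dy": 0,"dz": 0,"wx": 0,"wy": 0,"wz": 0,"gripper": 0.3},{"dx": 0,"dy": 0,"dz": 0,"wx": 0,"wy": 0,"wz": 0,"gripper": 0.3},{"dx": 0,"dy": 0,"dz": 0,"wx": 0,"wy": 0,"wz": 0,"gripper": 0.3},{"dx": 0,"dy": 0,"dz": 0,"wx": 0,"wy": 0,"wz": 0,"gripper": 0.3}]'

```text
time_s: 8.35
position: [0.5105, -0.0042, 0.0281]
eef_rot: [0.111, 0.994, -0.0, -0.004]
force: [-12.8, 2.8, 9.3]
finger_gap: 0.651
grasp_force: 6.9
```

```bash
python3 -c "from h import *;tool()"
```

```text
t 8.35 stopframe TCP -131.6 -144.4 z 28.1 xaxis -179.92 yaxis 90.08 down [-0.007  0.    -1.   ] F [-12.8   2.8   9.3] gap 0.65
```

The board is against the far bar: the force rose to 13 N and the arm stopped moving. Backing off and lifting.

Call:
arm_command --series '[{"dx": 0.2,"dy": 0,"dz": 0,"wx": 0,"wy": 0,"wz": 0,"gripper": 0.3},{"dx": 0.6,"dy": 0,"dz": 0,"wx": 0,"wy": 0,"wz": 0,"gripper": 0.3},{"dx": 1,"dy": 0,"dz": 0,"wx": 0,"wy": 0,"wz": 0,"gripper": 0.3},{"dx": 0.6,"dy": 0,"dz": -1,"wx": 0,"wy": 0,"wz": 0,"gripper": 0.3},{"dx": 0,"dy": 0,"dz": -1,"wx": 0,"wy": 0,"wz": 0,"gripper": 0.3},{"dx": 0,"dy": 0,"dz": -1,"wx": 0,"wy": 0,"wz": 0,"gripper": 0.3},{"dx": 0,"dy": 0,"dz": -1,"wx": 0,"wy": 0,"wz": 0,"gripper": 0.3},{"dx": 0,"dy": 0,"dz": -1,"wx": 0,"wy": 0,"wz": 0,"gripper": 0.3},{"dx": 0,"dy": 0,"dz": -1,"wx": 0,"wy": 0,"wz": 0,"gripper": 0.3},{"dx": 0,"dy": 0,"dz": -1,"wx": 0,"wy": 0,"wz": 0,"gripper": 0.3}]'

```text
time_s: 9.35
position: [0.458, 0.0082, 0.2057]
eef_rot: [0.112, 0.994, 0.0, 0.003]
force: [1.3, 0.2, -0.1]
finger_gap: 0.65
grasp_force: 0.0
```

```bash
python3 -c "
from h import *;tool();print(np.round(r.get_obs()['q'],2))
p=r.get_image('top');cv2.imwrite('pics/t3.png',p['frame'][180:400,160:440,::-1].repeat(2,0).repeat(2,1))"
```

```text
t 9.35 stopframe TCP -185.5 -144.0 z 205.7 xaxis -179.97 yaxis 90.03 down [ 0.005  0.    -1.   ] F [ 1.3  0.2 -0.1] gap 0.65
[ 0.04  0.18 -0.13  2.07  0.03  0.89  1.24]
```

View pics/t3.png

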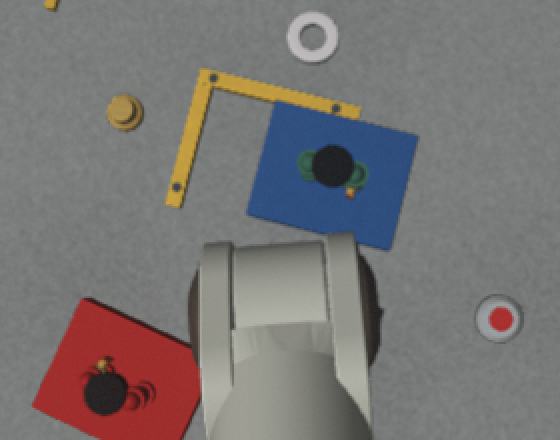

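The board lies flush on the far bar (crop 275,105 to 415,135) with a gap to the left bar, as intended. Next I'll move right, turn 90° and go round to the right face.

Call:
arm_command --series '[{"dx": 0,"dy": -0.9,"dz": 0,"wx": 0,"wy": 0,"wz": 0,"gripper": 0.3},{"dx": 0,"dy": -1,"dz": 0,"wx": 0,"wy": 0,"wz": 0,"gripper": 0.3},{"dx": 0,"dy": -1,"dz": 0,"wx": 0,"wy": 0,"wz": 0,"gripper": 0.3},{"dx": 0,"dy": -1,"dz": 0,"wx": 0,"wy": 0,"wz": 0,"gripper": 0.3},{"dx": 0,"dy": -1,"dz": 0,"wx": 0,"wy": 0,"wz": 0,"gripper": 0.3},{"dx": 0,"dy": 0,"dz": 0,"wx": 0,"wy": 0,"wz": -0.18,"gripper": 0.3},{"dx": 0,"dy": 0,"dz": 0,"wx": 0,"wy": 0,"wz": -0.18,"gripper": 0.3},{"dx": 0,"dy": 0,"dz": 0,"wx": 0,"wy": 0,"wz": -0.18,"gripper": 0.3},{"dx": 0,"dy": 0,"dz": 0,"wx": 0,"wy": 0,"wz": -0.18,"gripper": 0.3},{"dx": 0,"dy": 0,"dz": 0,"wx": 0,"wy": 0,"wz": -0.18,"gripper": 0.3}]'

```text
time_s: 10.4
position: [0.4306, -0.1118, 0.2043]
eef_rot: [-0.242, 0.97, -0.001, 0.002]
force: [0.6, -0.1, -0.5]
finger_gap: 0.647
grasp_force: 0.0
```

Call:
arm_command --series '[{"dx": 0,"dy": 0,"dz": 0,"wx": 0,"wy": 0,"wz": -0.18,"gripper": 0.3},{"dx": 0,"dy": 0,"dz": 0,"wx": 0,"wy": 0,"wz": -0.18,"gripper": 0.3},{"dx": 0,"dy": 0,"dz": 0,"wx": 0,"wy": 0,"wz": -0.18,"gripper": 0.3},{"dx": 0,"dy": 0,"dz": 0,"wx": 0,"wy": 0,"wz": -0.18,"gripper": 0.3},{"dx": 0,"dy": 0,"dz": 0,"wx": 0,"wy": 0,"wz": -0.18,"gripper": 0.3},{"dx": 0,"dy": 0,"dz": 0,"wx": 0,"wy": 0,"wz": -0.18,"gripper": 0.3},{"dx": 0,"dy": -1,"dz": 0,"wx": 0,"wy": 0,"wz": 0,"gripper": 0.3},{"dx": 0,"dy": -1,"dz": 0,"wx": 0,"wy": 0,"wz": 0,"gripper": 0.3},{"dx": 0,"dy": -1,"dz": 0,"wx": 0,"wy": 0,"wz": 0,"gripper": 0.3},{"dx": 0,"dy": -1,"dz": 0,"wx": 0,"wy": 0,"wz": 0,"gripper": 0.3}]'

```text
time_s: 11.4
position: [0.5142, -0.158, 0.1917]
eef_rot: [-0.52, 0.854, 0.005, -0.012]
force: [-0.4, -0.6, 0.3]
finger_gap: 0.648
grasp_force: 0.0
```

```bash
python3 -c "
from h import *;tool();print(np.round(r.get_obs()['q'],2))"
```

```text
t 11.4 stopframe TCP -93.7 -293.5 z 191.7 xaxis -104.47 yaxis 165.51 down [-0.026 -0.003 -1.   ] F [-0.4 -0.6  0.3] gap 0.65
[ 0.94  0.5  -0.89  1.86  0.45  1.03  2.52]
```

Joint 7 hit its range, so I'll turn the other way to the equivalent half-turn pose.

Call:
arm_command --series '[{"dx": 0,"dy": 0,"dz": 0,"wx": 0,"wy": 0,"wz": 0.18,"gripper": 0.3},{"dx": 0,"dy": 0,"dz": 0,"wx": 0,"wy": 0,"wz": 0.18,"gripper": 0.3},{"dx": 0,"dy": 0,"dz": 0,"wx": 0,"wy": 0,"wz": 0.18,"gripper": 0.3},{"dx": 0,"dy": 0,"dz": 0,"wx": 0,"wy": 0,"wz": 0.18,"gripper": 0.3},{"dx": 0,"dy": 0,"dz": 0,"wx": 0,"wy": 0,"wz": 0.18,"gripper": 0.3},{"dx": 0,"dy": 0,"dz": 0,"wx": 0,"wy": 0,"wz": 0.18,"gripper": 0.3},{"dx": 0,"dy": 0,"dz": 0,"wx": 0,"wy": 0,"wz": 0.18,"gripper": 0.3},{"dx": 0,"dy": 0,"dz": 0,"wx": 0,"wy": 0,"wz": 0.18,"gripper": 0.3},{"dx": 0,"dy": 0,"dz": 0,"wx": 0,"wy": 0,"wz": 0.18,"gripper": 0.3},{"dx": 0,"dy": 0,"dz": 0,"wx": 0,"wy": 0,"wz": 0.18,"gripper": 0.3}]'

```text
time_s: 12.4
position: [0.5136, -0.1568, 0.192]
eef_rot: [0.161, 0.987, -0.004, -0.012]
force: [-0.4, 1.6, 0.6]
finger_gap: 0.65
grasp_force: 0.0
```

Call:
arm_command --series '[{"dx": 0,"dy": 0,"dz": 0,"wx": 0,"wy": 0,"wz": 0.18,"gripper": 0.3},{"dx": 0,"dy": 0,"dz": 0,"wx": 0,"wy": 0,"wz": 0.18,"gripper": 0.3},{"dx": 0,"dy": 0,"dz": 0,"wx": 0,"wy": 0,"wz": 0.18,"gripper": 0.3},{"dx": 0,"dy": 0,"dz": 0,"wx": 0,"wy": 0,"wz": 0.18,"gripper": 0.3},{"dx": 0,"dy": 0,"dz": 0,"wx": 0,"wy": 0,"wz": 0.18,"gripper": 0.3},{"dx": 0,"dy": 0,"dz": 0,"wx": 0,"wy": 0,"wz": 0.18,"gripper": 0.3},{"dx": 0,"dy": 0,"dz": 0,"wx": 0,"wy": 0,"wz": 0.18,"gripper": 0.3},{"dx": 0,"dy": 0,"dz": 0,"wx": 0,"wy": 0,"wz": 0.18,"gripper": 0.3},{"dx": 0,"dy": 0,"dz": 0,"wx": 0,"wy": 0,"wz": 0.18,"gripper": 0.3},{"dx": 0,"dy": 0,"dz": 0,"wx": 0,"wy": 0,"wz": 0,"gripper": 0.3}]'

```text
time_s: 13.4
position: [0.5134, -0.1566, 0.192]
eef_rot: [0.714, 0.7, -0.011, -0.008]
force: [-0.4, 0.5, 0.8]
finger_gap: 0.652
grasp_force: 0.0
```

```bash
python3 -c "
from h import *;tool();print(np.round(r.get_obs()['q'],2))"
```

```text
t 13.4 stopframe TCP -94.7 -292.3 z 192.0 xaxis 101.68 yaxis 11.68 down [-0.026 -0.004 -1.   ] F [-0.4  0.5  0.8] gap 0.65
[ 0.5   0.37 -0.32  1.87  0.15  0.95  0.09]
```

Call:
arm_command --series '[{"dx": 0,"dy": 0,"dz": 0,"wx": 0,"wy": 0,"wz": 0.13,"gripper": 0.3},{"dx": 0,"dy": 0,"dz": 0,"wx": 0,"wy": 0,"wz": 0.13,"gripper": 0.3},{"dx": 0,"dy": 0,"dz": 0,"wx": -0.031,"wy": 0.012,"wz": 0,"gripper": 0.3},{"dx": 0.6,"dy": 0.7,"dz": 0,"wx": 0,"wy": 0,"wz": 0,"gripper": 0.3},{"dx": 0.6,"dy": 0.7,"dz": 0,"wx": 0,"wy": 0,"wz": 0,"gripper": 0.3},{"dx": 0,"dy": 0,"dz": 1,"wx": 0,"wy": 0,"wz": 0,"gripper": 0.3},{"dx": 0,"dy": 0,"dz": 1,"wx": 0,"wy": 0,"wz": 0,"gripper": 0.3},{"dx": 0,"dy": 0,"dz": 1,"wx": 0,"wy": 0,"wz": 0,"gripper": 0.3},{"dx": 0,"dy": 0,"dz": 1,"wx": 0,"wy": 0,"wz": 0,"gripper": 0.3},{"dx": 0,"dy": 0,"dz": 0,"wx": 0,"wy": 0,"wz": 0,"gripper": 0.3}]'

```text
time_s: 14.4
position: [0.5504, -0.1342, 0.0882]
eef_rot: [0.781, 0.625, -0.002, -0.004]
force: [-0.7, 0.4, -0.3]
finger_gap: 0.648
grasp_force: 0.0
```

```bash
python3 -c "
from h import *;tool()"
```

```text
t 14.4 stopframe TCP -63.7 -262.2 z 88.2 xaxis 90.26 yaxis 0.26 down [-0.008  0.003 -1.   ] F [-0.7  0.4 -0.3] gap 0.65
```

Call:
arm_command --series '[{"dx": 0,"dy": 0,"dz": 0.8,"wx": -0.008,"wy": 0.006,"wz": 0.006,"gripper": 0.3},{"dx": 0,"dy": 0,"dz": 0.8,"wx": 0,"wy": 0,"wz": 0,"gripper": 0.3},{"dx": 0,"dy": 0,"dz": 0.7,"wx": 0,"wy": 0,"wz": 0,"gripper": 0.3},{"dx": 0,"dy": 0,"dz": 0.1,"wx": 0,"wy": 0,"wz": 0,"gripper": 0.3},{"dx": 0.3,"dy": 0,"dz": 0,"wx": 0,"wy": 0,"wz": 0,"gripper": 0.3},{"dx": 0.3,"dy": 0,"dz": 0,"wx": 0,"wy": 0,"wz": 0,"gripper": 0.3},{"dx": 0.2,"dy": 0,"dz": 0,"wx": 0,"wy": 0,"wz": 0,"gripper": 0.3},{"dx": 0.2,"dy": 0,"dz": 0,"wx": 0,"wy": 0,"wz": 0,"gripper": 0.3},{"dx": 0.2,"dy": 0,"dz": 0,"wx": 0,"wy": 0,"wz": 0,"gripper": 0.3},{"dx": 0.2,"dy": 0,"dz": 0,"wx": 0,"wy": 0,"wz": 0,"gripper": 0.3}]'

```text
time_s: 15.4
position: [0.5601, -0.1004, 0.0315]
eef_rot: [0.783, 0.622, 0.002, -0.0]
force: [-3.6, -10.8, 5.9]
finger_gap: 0.648
grasp_force: 5.6
```

```bash
python3 -c "
from h import *;tool()
p=r.get_image('side');cv2.imwrite('pics/s4.png',p['frame'][120:400,60:440,::-1].repeat(2,0).repeat(2,1))"
```

```text
t 15.4 stopframe TCP -61.7 -227.1 z 31.5 xaxis 89.83 yaxis -0.17 down [ 0.003  0.003 -1.   ] F [ -3.6 -10.8   5.9] gap 0.65
```

View pics/s4.png

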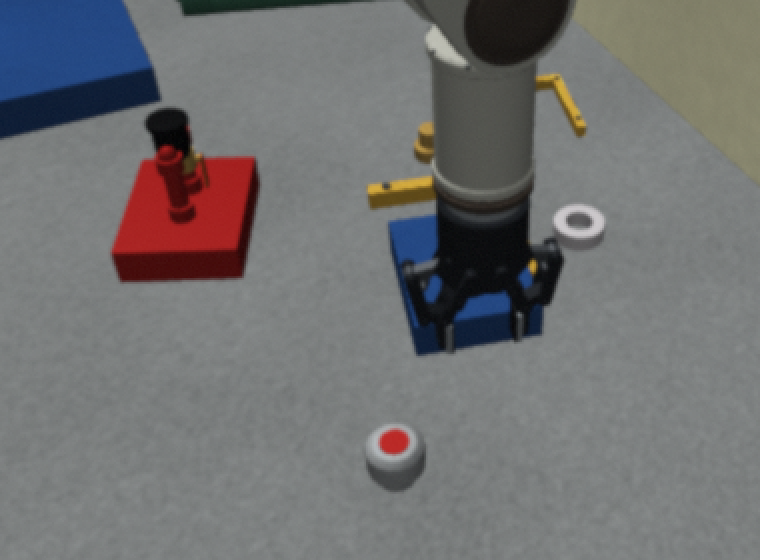

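Both fingers (crop 447,335 and 520,325) bear on the right face and the knob is clear. Continuing left.

Call:
arm_command --series '[{"dx": 0.2,"dy": 0,"dz": 0,"wx": 0,"wy": 0,"wz": 0,"gripper": 0.3},{"dx": 0.2,"dy": 0,"dz": 0,"wx": 0,"wy": 0,"wz": 0,"gripper": 0.3},{"dx": 0.2,"dy": 0,"dz": 0,"wx": 0,"wy": 0,"wz": 0,"gripper": 0.3},{"dx": 0.2,"dy": 0,"dz": 0,"wx": 0,"wy": 0,"wz": 0,"gripper": 0.3},{"dx": 0.2,"dy": 0,"dz": 0,"wx": 0,"wy": 0,"wz": 0,"gripper": 0.3},{"dx": 0.2,"dy": 0,"dz": 0,"wx": 0,"wy": 0,"wz": 0,"gripper": 0.3},{"dx": 0.2,"dy": 0,"dz": 0,"wx": 0,"wy": 0,"wz": 0,"gripper": 0.3},{"dx": 0.2,"dy": 0,"dz": 0,"wx": 0,"wy": 0,"wz": 0,"gripper": 0.3},{"dx": 0.2,"dy": 0,"dz": 0,"wx": 0,"wy": 0,"wz": 0,"gripper": 0.3},{"dx": 0.2,"dy": 0,"dz": 0,"wx": 0,"wy": 0,"wz": 0,"gripper": 0.3}]'

```text
time_s: 16.45
position: [0.5694, -0.0564, 0.0314]
eef_rot: [0.784, 0.621, -0.001, 0.0]
force: [-5.7, -10.1, 7.3]
finger_gap: 0.651
grasp_force: 5.6
```

```bash
python3 -c "
from h import *;tool()"
```

```text
t 16.45 stopframe TCP -62.5 -182.1 z 31.4 xaxis 89.62 yaxis -0.38 down [-0.001 -0.001 -1.   ] F [ -5.7 -10.1   7.3] gap 0.65
```

Call:
arm_command --series '[{"dx": 0.2,"dy": 0,"dz": 0,"wx": 0,"wy": 0,"wz": 0.008,"gripper": 0.3},{"dx": 0.2,"dy": 0,"dz": 0,"wx": 0,"wy": 0,"wz": 0,"gripper": 0.3},{"dx": 0.15,"dy": 0,"dz": 0,"wx": 0,"wy": 0,"wz": 0,"gripper": 0.3},{"dx": 0.1,"dy": 0,"dz": 0,"wx": 0,"wy": 0,"wz": 0,"gripper": 0.3},{"dx": 0.06,"dy": 0,"dz": 0,"wx": 0,"wy": 0,"wz": 0,"gripper": 0.3},{"dx": 0.06,"dy": 0,"dz": 0,"wx": 0,"wy": 0,"wz": 0,"gripper": 0.3},{"dx": 0.04,"dy": 0,"dz": 0,"wx": 0,"wy": 0,"wz": 0,"gripper": 0.3},{"dx": 0,"dy": 0,"dz": 0,"wx": 0,"wy": 0,"wz": 0,"gripper": 0.3},{"dx": 0,"dy": 0,"dz": 0,"wx": 0,"wy": 0,"wz": 0,"gripper": 0.3},{"dx": 0,"dy": 0,"dz": 0,"wx": 0,"wy": 0,"wz": 0,"gripper": 0.3}]'

```text
time_s: 17.45
position: [0.5734, -0.037, 0.0313]
eef_rot: [0.786, 0.618, -0.001, -0.0]
force: [-6.5, -10.6, 7.5]
finger_gap: 0.649
grasp_force: 5.9
```

```bash
python3 -c "
from h import *;tool()"
```

```text
t 17.45 stopframe TCP -62.9 -162.4 z 31.3 xaxis 89.27 yaxis -0.73 down [-0.002 -0.001 -1.   ] F [ -6.5 -10.6   7.5] gap 0.65
```

Call:
arm_command --series '[{"dx": 0.04,"dy": 0,"dz": 0,"wx": 0,"wy": 0,"wz": -0.008,"gripper": 0.3},{"dx": 0.04,"dy": 0,"dz": 0,"wx": 0,"wy": 0,"wz": -0.008,"gripper": 0.3},{"dx": 0.04,"dy": 0,"dz": 0,"wx": 0,"wy": 0,"wz": 0,"gripper": 0.3},{"dx": 0.04,"dy": 0,"dz": 0,"wx": 0,"wy": 0,"wz": 0,"gripper": 0.3},{"dx": 0,"dy": 0,"dz": 0,"wx": 0,"wy": 0,"wz": 0,"gripper": 0.3},{"dx": 0,"dy": 0,"dz": 0,"wx": 0,"wy": 0,"wz": 0,"gripper": 0.3},{"dx": 0,"dy": 0,"dz": 0,"wx": 0,"wy": 0,"wz": 0,"gripper": 0.3},{"dx": 0,"dy": 0,"dz": 0,"wx": 0,"wy": 0,"wz": 0,"gripper": 0.3},{"dx": 0,"dy": 0,"dz": 0,"wx": 0,"wy": 0,"wz": 0,"gripper": 0.3},{"dx": 0,"dy": 0,"dz": 0,"wx": 0,"wy": 0,"wz": 0,"gripper": 0.3}]'

```text
time_s: 18.45
position: [0.5752, -0.0344, 0.0313]
eef_rot: [0.782, 0.623, -0.001, 0.001]
force: [-3.7, -13.3, 4.0]
finger_gap: 0.654
grasp_force: 6.7
```

```bash
python3 -c "
from h import *;tool()"
```

```text
t 18.45 stopframe TCP -61.7 -159.4 z 31.3 xaxis 89.94 yaxis -0.06 down [-0.001 -0.002 -1.   ] F [ -3.7 -13.3   4. ] gap 0.65
```

Call:
arm_command --series '[{"dx": 0.04,"dy": 0,"dz": 0,"wx": 0,"wy": 0,"wz": 0,"gripper": 0.3},{"dx": 0.04,"dy": 0,"dz": 0,"wx": 0,"wy": 0,"wz": 0,"gripper": 0.3},{"dx": 0,"dy": 0,"dz": 0,"wx": 0,"wy": 0,"wz": 0,"gripper": 0.3},{"dx": 0,"dy": 0,"dz": 0,"wx": 0,"wy": 0,"wz": 0,"gripper": 0.3},{"dx": 0,"dy": 0,"dz": 0,"wx": 0,"wy": 0,"wz": 0,"gripper": 0.3},{"dx": 0,"dy": 0,"dz": 0,"wx": 0,"wy": 0,"wz": 0,"gripper": 0.3},{"dx": 0,"dy": 0,"dz": 0,"wx": 0,"wy": 0,"wz": 0,"gripper": 0.3},{"dx": 0,"dy": 0,"dz": 0,"wx": 0,"wy": 0,"wz": 0,"gripper": 0.3},{"dx": 0,"dy": 0,"dz": 0,"wx": 0,"wy": 0,"wz": 0,"gripper": 0.3},{"dx": 0,"dy": 0,"dz": 0,"wx": 0,"wy": 0,"wz": 0,"gripper": 0.3}]'

```text
time_s: 19.45
position: [0.5752, -0.0344, 0.0313]
eef_rot: [0.783, 0.623, -0.002, 0.001]
force: [-5.4, -17.2, 5.2]
finger_gap: 0.654
grasp_force: 8.6
```

```bash
python3 -c "
from h import *;tool()"
```

```text
t 19.45 stopframe TCP -61.7 -159.4 z 31.3 xaxis 89.89 yaxis -0.11 down [-0.002 -0.004 -1.   ] F [ -5.4 -17.2   5.2] gap 0.65
```

The left side has met its bar: no motion while the force rose. Backing off, lifting and looking.

Call:
arm_command --series '[{"dx": -0.2,"dy": 0,"dz": 0,"wx": 0,"wy": 0,"wz": 0,"gripper": 0.3},{"dx": -0.6,"dy": 0,"dz": 0,"wx": 0,"wy": 0,"wz": 0,"gripper": 0.3},{"dx": -1,"dy": 0,"dz": 0,"wx": 0,"wy": 0,"wz": 0,"gripper": 0.3},{"dx": -1,"dy": 0,"dz": 0,"wx": 0,"wy": 0,"wz": 0,"gripper": 0.3},{"dx": -0.5,"dy": 0,"dz": -1,"wx": 0,"wy": 0,"wz": 0,"gripper": 0.3},{"dx": 0,"dy": 0,"dz": -1,"wx": 0,"wy": 0,"wz": 0,"gripper": 0.3},{"dx": 0,"dy": -1,"dz": -1,"wx": 0,"wy": 0,"wz": 0,"gripper": 0.3},{"dx": 0,"dy": -1,"dz": -1,"wx": 0,"wy": 0,"wz": 0,"gripper": 0.3},{"dx": 0,"dy": -1,"dz": -1,"wx": 0,"wy": 0,"wz": 0,"gripper": 0.3},{"dx": 0,"dy": -1,"dz": -1,"wx": 0,"wy": 0,"wz": 0,"gripper": 0.3}]'

```text
time_s: 20.45
position: [0.4604, -0.0847, 0.1817]
eef_rot: [0.781, 0.625, 0.003, -0.001]
force: [1.1, -0.2, 1.3]
finger_gap: 0.649
grasp_force: 0.0
```

```bash
python3 - <<'E'
from h import *
tool();print(np.round(r.get_obs()['q'],2))
p=r.get_image('top')
rect,s,b=measure(p,bn=(295,265));S0=np.load('stop.npz');d=np.array(rect[0])-S0['o'];print(rect,d@S0['X'],d@S0['Y'])
a=cv2.resize(p['frame'][200:330,230:360,::-1],None,fx=4.6,fy=4.6,interpolation=cv2.INTER_CUBIC)
cv2.imwrite('pics/t5.png',a)
E
```

```text
t 20.45 stopframe TCP -162.5 -234.0 z 181.7 xaxis 90.18 yaxis 0.18 down [ 0.004  0.005 -1.   ] F [ 1.1 -0.2  1.3] gap 0.65
[ 0.42  0.25 -0.32  2.06  0.1   0.84 -0.19]
((594.906494140625, 47.480411529541016), (147.04104614257812, 117.45992279052734), 77.20015716552734) -60.792115549808955 -75.1909596291589
```

View pics/t5.png

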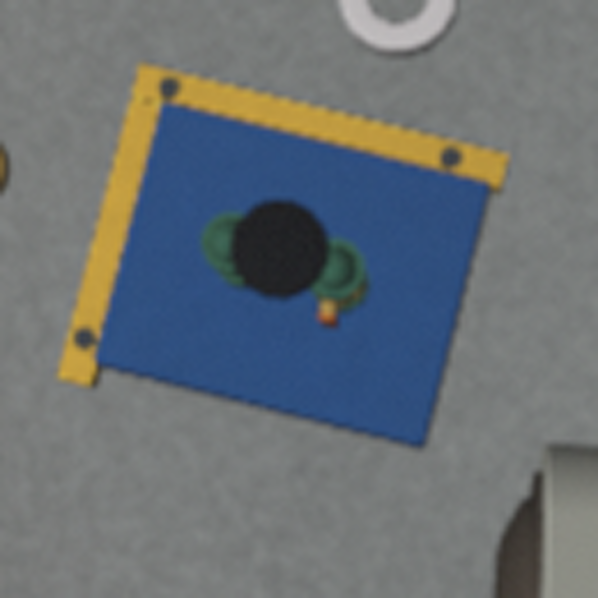

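The top view shows the board flush along both bars (corner at crop 160,103). It measures (-60.8, -75.2) mm and within 0.1° of square, against (-60, -75) mm when seated. The arm is clear at bottom right, so I'm handing in.

```bash
python3 -c "
from cell import r
print(r.hand_in())"
```

```text
the job is handed in; nothing more can be done
None
```

The blue board is seated square in the larger yellow corner stop, flush against both bars (within about 1 mm and 0.1° by camera), and the job is handed in with the arm clear at about 20.5 s of the 58 s allowed.

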